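# Set and lock the turning gauge to the master model

### The job

Set the turning gauge to the plaster master on the whirler, so that the next model can be turned to the same diameter: swing the gauge's friction arm by its finger post until the ball of the feeler just touches the master's belly, without pushing the master off its place. Leave the arm there and lock it by turning the black wing knob on the pivot clockwise until its torque clutch clicks over. Do not disturb the two unfired cups.

Things in the scene. Friction and masses are not known exactly. Their poses are not given: they have to be found in the camera images.
- gauge: The gauge's fixed stand: grey iron foot 116 mm across, steel post. It does not move. Origin: centre of the foot's underside on the table; z up is the pivot axis of the arm, the screw and the knob. Its x axis points roughly at the master.
- pivot (a point): Point on the pivot axis at the height of the arm's rod and the feeler's ball, 102 mm above the table.
- swing_arm (a joint): Angle (rad) of the arm about the pivot, counter-clockwise seen from above; 0 along gauge's x axis; growing brings the feeler to the master. Friction of about 0.2 N m (2 N at the finger post) holds it where it is left; locked, it takes about 0.7 N m to shift. The arm is a level steel rod 10 mm thick, 102 mm above the table, on a hub with a flange 62 mm across.
- post_grip (a point): On the axis of the arm's upright finger post, 105 mm out from the pivot, 125 mm above the table. The post is round steel, 15 mm across, standing from 107 to 142 mm above the table; take it from above, fingertips no lower than 110 mm. It may turn in the grip.
- feeler_tip (a point): Centre of the feeler's ball (6 mm across) at the end of the pointer: 190 mm along the arm from the pivot and 30 mm to its left (counter-clockwise side; the pointer is bent that way), 102 mm above the table.
- whirler: Low grey wheel with a dark steel head 176 mm across, top 50 mm above the table; fixed. Origin: centre of its underside on the table.
- master: The master: a turned solid plaster jar on its own round plaster bat (150 mm across, 22 mm thick), loose on the whirler's head, 1.1 to 1.4 kg; it slides if pushed with more than about 5 N. Origin: centre of the bat's underside, z up is its axis of revolution. Height 107 mm, so its top is 157 mm above the table.
- master_axis (a point): Point on the master's axis at the height of the feeler. At that height (40 to 66 mm above the bat's underside) the belly is a plain cylinder 76 mm across, so the ball touches when its centre is 41 mm from this axis.
- lock_screw (a joint): Angle (rad) of the lock screw, clockwise seen from above (tightening). Negative at the start (slack); near -0.6 its keyed washer meets the hub, then it turns stiffer up to a stop at 0.8, where the clutch slips; it then rests at 0.6 to 0.8. Friction 0.12 N m; it does not turn back by itself, and locking does not drag the arm.
- knob (a joint): Angle (rad) by which the knob has slipped on the screw, clockwise seen from above; below 0.15 while the screw turns; once the screw is tight it grows by 0.785 (8 clicks a turn) each time the torque clutch clicks over, at about 0.3 N m. Turning on past a click does no harm.
- knob_grip (a point): On the pivot axis, in the middle of the knob's wing, 149 mm above the table. The wing is an upright black bar 46 mm long, 12 mm thick, from 133 to 159 mm above the table, on a round knob body 44 mm across with its top at 133 mm. Take it across its thickness from above, fingertips over 134 mm; at 1.3 rad a grasp it needs two or three grasps.
- knob_wing (a point): Centre of one end of the wing, 23 mm out from knob_grip: the direction between the two is the wing's length.
- cup_a: Bystander: larger unfired white cast cup, 63 mm across, 76 mm high, loose. Origin: centre of its underside.
- cup_b: Bystander: smaller unfired white cast cup, 54 mm across, 65 mm high, loose. Origin: centre of its underside.

How it is judged:
On the way, in this order (a step that is already met when the one before it is completed fails the run):
1. the feeler's ball touches the master's belly (contact force between swing_arm and master above 0.3 N and horizontal distance between feeler_tip and master_axis below 0.043 m), for 0.1 s.
2. the clutch has clicked over with the feeler still at the belly (value of joint knob above 0.6 rad and value of joint lock_screw above 0.4 rad and horizontal distance between feeler_tip and master_axis below 0.043 m), for 0.1 s.
At the end, for the whole second after the job is handed in: The ball of the feeler stands at the master's belly (its centre within 43 mm of the master's axis: no gap over 2 mm), the lock screw is tight (over 0.4 rad), the knob has clicked over at least once (slipped over 0.6 rad), the arm is at rest and the master is within 4 mm of where it stood (all of step 2 and distance of master from where it was at the start of the episode below 0.004 m and velocity of joint swing_arm between -0.02 and 0.02 rad/s); the robot touches nothing.
It fails at once if the master is pushed more than 4 mm from where it stood (distance of master from where it was at the start of the episode above 0.004 m).
It fails at once if an unfired cup is moved more than 15 mm (distance of any of cup_a, cup_b from where it was at the start of the episode above 0.015 m).
It also fails if it takes over 64 s, if anything falls off the work surface, if the arm or the gripper's body presses on something with over 40 N, if the wrist force passes 120 N, or if a joint passes its speed limit or range.

### The arm

A 7-joint arm with a two-finger parallel gripper is mounted at the origin on the work surface; the furniture and walls round the work are solid. World frame = base frame: x ahead of the robot, y to its left, z up, the work surface at z = 0. Lengths are in m, angles in rad, forces in N, time in s.
With the tool pointing down it reaches from about 0.425 to 0.875 m from the base axis. Payload 8.4 kg.
Tool frame: the origin (TCP) lies on the centre line of the jaws, within the pads' length; the fingertips stand 8 mm ahead of it and the grasp point (between the pads) lies 11 mm behind it; z points along the fingers, y is the line along which they close (so a half turn about z gives the same grasp; the last joint's range is limited). The gripper opens to 87 mm and grips with 3 to 60 N. Pads are 19 mm wide; open, the fingers measure 117 mm over their backs; the gripper's body (75 mm by 190 mm) begins 51 mm behind the grasp point.
Start: joints at [-1.299, 0.333, 0.04, 1.465, -0.013, 1.343, -0.059], TCP at [0.236, 0.606, 0.231] pointing down, gripper open.
Joint ranges: [-2.58, 2.58], [-0.38, 2.09], [-1.3, 1.39], [0.25, 2.4], [-1.5, 4.64], [0.08, 2.09], [-2.65, 2.65]. Speed limits (rad/s): [2.22, 2.22, 2.79, 2.79, 3.14, 3.14, 3.14].

### API

Orientations are given as a 3x3 rotation matrix whose columns are the frame's x, y, z axes.
In Python, from station import manip, imaging, workorder gives the robot as it stands. The module is installed in compiled form; this text tells all that it offers.
- The arm moves only by the tool send_rows, never from a script. Its argument "increments" is text: rows parted by semicolons, each of 5 numbers parted by spaces: the shift along the tool's x, y, z in cm, then the turn about the tool's z in rad, then the opening, from 0 (shut) to 1 (fully open). In form: tx ty tz roll gripper; .... A call has 1 to 12 rows; each row shifts and turns the commanded pose from where the row before left it, along the tool's axes as they then stand; what a row does not reach is not made up. A row lasts 1/10 s, in which the tool goes at most 50 mm and 8.59 degrees, less where a joint would pass 70% of its speed; a pose out of reach is approached as far as the arm can. A call with a gripper value outside its range is refused whole. The fingers move at their own pace and stop on an object; "grip_force" is the grip in N (left out, the last holds). Time passes only in rows, so rows that do not move let the fingers close. It gives the time, the measured TCP pose, the force, the opening and the grip force at its end, in the units of the state.
- manip.get_obs(): the state, without advancing time (a new reading comes with each control period).
- imaging.grab_frame(name): name is "scene" or "top" or "wrist"; returns the picture (400x640x3 uint8, red, green, blue); there is no depth.
- imaging.camera_info(name): a dict with "fx", "fy", "cx", "cy" (pixels), "dist_coeffs" ([k1, k2, p1, p2, k3] as OpenCV has them; the pictures are not rectified), "pose" (4x4, takes a point from camera to world coordinates). Camera axes: x right, y down, z forward; pixel columns grow to the right and rows downward; lengths in m; the calibration is good to about 2 mm. A picture is of the moment at which its call begins: read the wrist's pose just before it. camera_info takes no time and is no camera call; for the wrist camera it gives the pose at the moment of the call.
- workorder.hand_in(): hands the job in; it is judged then, once.
The state is a dict: "time": time; "joint_pos": joint angles; "qd": joint speeds; "tau": joint torques, N m; "tool_pos": TCP position; "ee_rot": TCP orientation; "contact_force": force on the tool from outside, world axes, zero at the start; "moment": the same for the moment, N m; "gripper_width": finger opening in m; "finger_force": force on a finger pad.
Only numpy, scipy, OpenCV 4.12 (cv2) and the standard library are available. Lean on these libraries where they do the work, as an engineer would, in place of code of your own. Each camera call takes 0.05 s, during which the arm holds its last target. There are 200 camera calls.

## Working session

There is one attempt and no reset: what is moved stays moved. The work goes in short steps, Python scripts to look and compute and a tool call to move; the robot and the scene stay as the last step left them, time stands still between calls to the robot, and variables do not carry over. Pictures are saved under pics/ and viewed, at most 10 in all, crops included, and the job is handed in when it is done.

Besides the shell and the picture viewer there is one more tool, called after "Emit:" by a JSON object that holds its "name" and its "arguments". send_rows: Moves the arm, as the interface text tells. Its arguments: {"type":"object","properties":{"increments":{"type":"string"},"grip_force":{"type":"number"}},"required":["increments"]}

```bash
mkdir -p pics
cat > h.py <<'E'
import numpy as np, cv2
from station import manip, imaging, workorder
def grab(n,f=None):
    c=imaging.camera_info(n); im=imaging.grab_frame(n)
    if f: cv2.imwrite('pics/'+f,im[:,:,::-1])
    return im,c
def KD(c): return np.array([[c['fx'],0,c['cx']],[0,c['fy'],c['cy']],[0,0,1.]]),np.array(c['dist_coeffs'],float)
def ray(c,uv):
    K,D=KD(c); p=cv2.undistortPoints(np.array(uv,float).reshape(-1,1,2),K,D).reshape(-1,2)
    T=np.array(c['pose']); return T[:3,3],np.c_[p,np.ones(len(p))]@T[:3,:3].T
def plane(c,uv,z):
    o,d=ray(c,uv); return o+d*((z-o[2])/d[:,2])[:,None]
def proj(c,P):
    K,D=KD(c); T=np.linalg.inv(np.array(c['pose']))
    return cv2.projectPoints(np.array(P,float).reshape(-1,1,3),cv2.Rodrigues(T[:3,:3])[0],T[:3,3],K,D)[0].reshape(-1,2)
def st():
    s=manip.get_obs(); np.set_printoptions(precision=4,suppress=True)
    for k in s: print(k,np.array(s[k]).tolist() if k!='ee_rot' else np.round(s[k],3).tolist())
E
python3 - <<'E'
from h import *
st()
for n in('scene','top'):
    im,c=grab(n,n+'0.png'); print(n,np.round(c['pose'],3).tolist(),c['fx'],c['cx'],c['cy'],c['dist_coeffs'])
E
```

```text
time 0.0
joint_pos [-1.2991823996302425, 0.33389844374158334, 0.039864855053586244, 1.466272953919218, -0.013393827434502601, 1.3432636656064256, -0.05852282207691868]
qd [-0.0023584573451037568, -0.0019565495080565605, -0.0008599304707672469, 0.001868799352981167, -0.002632585652328786, 0.0006494533896298849, -0.0015203298125173244]
tau [0.000962458252615761, -65.63591480255127, 1.335924044251442, -40.381118059158325, -0.05973505089059472, 0.04483637516386807, 0.0001498011170042446]
tool_pos [0.23540497486721126, 0.6053974307883088, 0.22966635399461927]
ee_rot [[-0.932, 0.362, -0.0], [0.362, 0.932, -0.002], [-0.0, -0.002, -1.0]]
contact_force [-0.4560309370609341, 0.5524834090896567, 0.3995157160743678]
moment [0.04455877519895173, 0.012030602630837751, -0.026952042035914024]
finger_force 0.0
gripper_width 0.08684331026014093
scene [[0.435, -0.506, 0.744, -0.107], [-0.9, -0.241, 0.362, -0.445], [-0.004, -0.828, -0.561, 0.594], [0.0, 0.0, 0.0, 1.0]] 378.150886689711 326.29561325332196 201.62361116813128 [-0.0809  0.      0.      0.      0.    ]
top [[-0.005, -0.992, 0.124, 0.388], [-1.0, 0.005, 0.002, -0.132], [-0.003, -0.124, -0.992, 1.02], [0.0, 0.0, 0.0, 1.0]] 406.12268400244767 310.5728094814351 204.05075452961097 [-0.0356  0.      0.      0.      0.    ]
```

View pics/top0.png

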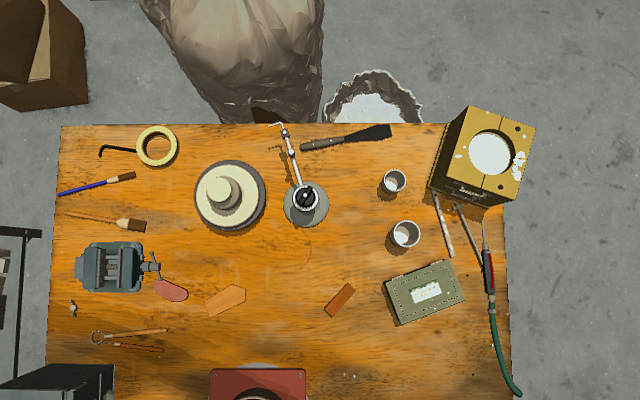

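View pics/scene0.png

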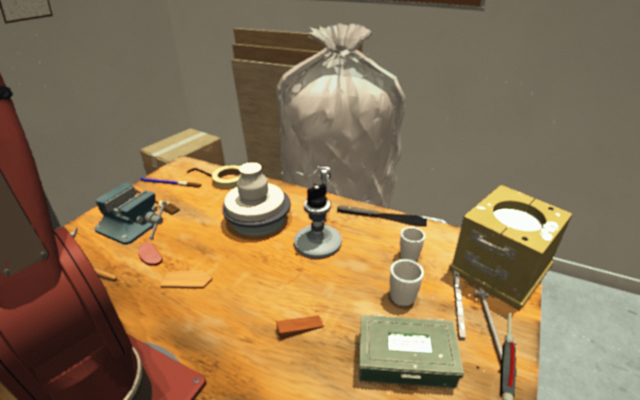

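The top view shows the master at (229,195), the gauge foot at about (306,206), the knob at (306,197), the finger post near (287,133), and the cups at (395,182) and (404,236). The scene view agrees with this.

Run:
```python
from h import *
c=imaging.camera_info('top')
for n,uv,z in [('foot',(306,206),.01),('knob',(306,196),.155),('post',(286,131),.142),('tip',(271,124),.102),('jar top',(221,190),.157),('whirl',(229,196),.05),('cupa',(405,235),.07),('cupb',(395,182),.065)]: print(n,plane(c,[uv],z)[0].round(3))
im=cv2.imread('pics/top0.png'); cv2.imwrite('pics/topc.png',cv2.resize(im[110:245,180:340],None,fx=5,fy=4.4,interpolation=cv2.INTER_CUBIC)[:600])
c=imaging.camera_info('wrist');print(np.round(c['pose'],3).tolist(),c['fx'],c['cx'],c['cy'])
```

```text
foot [ 0.509 -0.119  0.01 ]
knob [ 0.513 -0.121  0.155]
post [ 0.662 -0.076  0.142]
tip [ 0.692 -0.038  0.102]
jar top [0.527 0.063 0.157]
whirl [0.53  0.067 0.05 ]
cupa [ 0.433 -0.351  0.07 ]
cupb [ 0.559 -0.332  0.065]
[[0.362, 0.903, 0.233, 0.171], [0.932, -0.351, -0.091, 0.631], [-0.001, 0.25, -0.968, 0.384], [0.0, 0.0, 0.0, 1.0]] 356.40617432254675 325.5870560652269 203.1904384477654
```

View pics/topc.png

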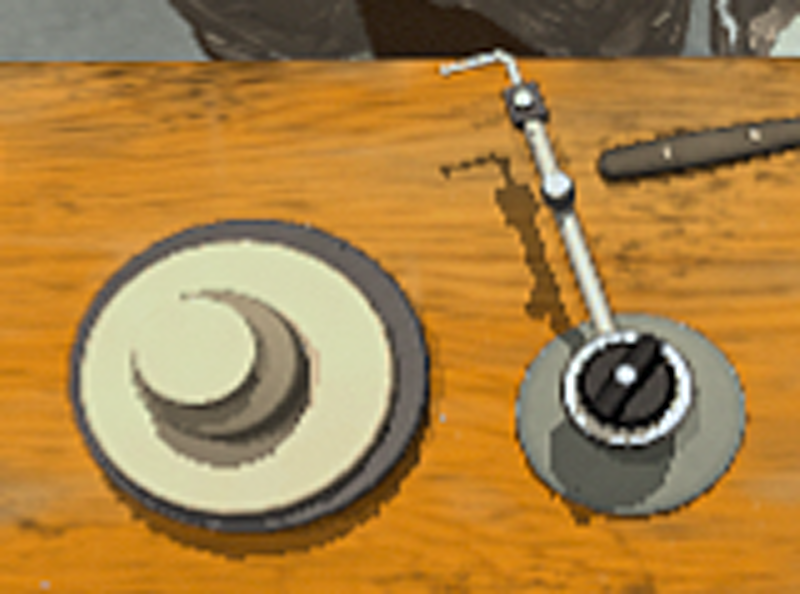

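The close-up shows the finger post at crop (557,187), the feeler tip at (445,70) and the wing knob at (625,375). I'll move above the gauge for a wrist view.

Emit:
{"name": "send_rows", "arguments": {"increments": "-3.2 -3.2 -0.6 0 1;-3.2 -3.2 -0.6 0 1;-3.2 -3.2 -0.6 0 1;-3.2 -3.2 -0.6 0 1;-3.2 -3.2 -0.6 0 1;-3.2 -3.2 -0.6 0 1;-3.2 -3.2 -0.6 0 1;-3.2 -3.2 -0.6 0 1;-3.2 -3.2 -0.6 0 1;-3.2 -3.2 -0.6 0 1;-3.2 -3.2 -0.6 0 1;-3.2 -3.2 -0.6 0 1"}}

```text
time: 1.3
tool_pos: [0.4545, 0.1068, 0.3027]
ee_rot: [[-0.932, 0.362, -0.0], [0.362, 0.932, 0.0], [0.0, 0.0, -1.0]]
contact_force: [1.0, 0.1, -0.1]
gripper_width: 0.0873
finger_force: 0.0
```

Emit:
{"name": "send_rows", "arguments": {"increments": "-3.2 -3.2 0 0.14 1;-3.6 -2.7 0 0.14 1;-4 -2 0 0.14 1;-4.3 -1.5 0 0.14 1;0 0 0 0.14 1;0 0 0 0.14 1;0 0 0 0.14 1;0 0 0 0.14 1;0 0 0 0.14 1;0 0 0 0.14 1;0 0 0 0.14 1;0 0 0 0.14 1"}}

```text
time: 2.5
tool_pos: [0.5298, -0.0551, 0.3023]
ee_rot: [[0.467, 0.884, -0.001], [0.884, -0.467, -0.0], [-0.0, -0.001, -1.0]]
contact_force: [-0.4, 1.2, 0.6]
gripper_width: 0.0868
finger_force: 0.0
```

Emit:
{"name": "send_rows", "arguments": {"increments": "0 0 0 0.14 1;0 0 0 0.14 1;0 0 0 0.14 1;0 0 0 0.14 1;0 0 0 0.14 1;0 0 0 0 1;0 0 0 0 1;0 0 0 0 1"}}

```text
time: 3.3
tool_pos: [0.5299, -0.0551, 0.3025]
ee_rot: [[0.923, 0.384, -0.0], [0.384, -0.923, -0.0], [-0.0, -0.0, -1.0]]
contact_force: [-0.7, 0.1, 0.6]
gripper_width: 0.0867
finger_force: 0.0
```

Run:
```python
from h import *
st(); im,c=grab('wrist','w1.png'); import json; json.dump({k:np.array(v).tolist() for k,v in c.items() if k!='name'},open('w1.json','w'))
```

```text
time 3.3
joint_pos [-0.6873839939369039, 0.053490053554771204, 0.7474831107037372, 1.6670987483876654, -0.03664239584651875, 1.4355103084136525, -1.1123827785202771]
qd [0.0012196316827905698, -0.0004020634524362113, -0.0010751035418239416, 0.0015680482759539995, -0.0005959705669515273, 4.1653508496573464e-05, -0.012880834914787127]
tau [-0.028362296288833022, -32.56239295005798, 1.6094353795051575, -41.13207221031189, -0.049398093251511455, -0.04764711367897689, 0.024424773291684687]
tool_pos [0.5299322073270963, -0.055077914039383204, 0.3024755229267301]
ee_rot [[0.923, 0.384, -0.0], [0.384, -0.923, -0.0], [-0.0, -0.0, -1.0]]
contact_force [-0.663582403472178, 0.05258066493873107, 0.5700570072466299]
moment [-0.0449572395032144, 0.07391693920128872, -0.020344058165570302]
finger_force 0.0
gripper_width 0.08673757834469437
```

View pics/w1.png

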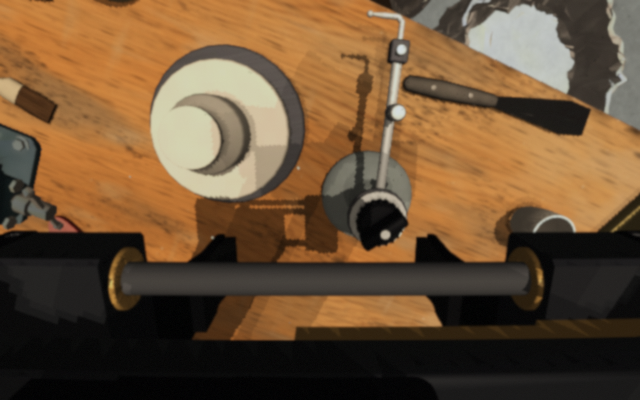

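The wrist view shows the post top at (397,113), the feeler ball near (371,14), the knob near (382,225), the jar top near (190,138) and the bat around (225,128).

Run:
```python
from h import *
import json
c=json.load(open('w1.json')); im=cv2.imread('pics/w1.png')
P={}
for n,uv,z in [('post',(397,113),.142),('postbase?',(395,114),.125),('tip',(371,14),.102),('cap',(385,234),.16),('jartop',(190,138),.157)]:
    P[n]=plane(c,[uv],z)[0]; print(n,P[n].round(4))
ct=imaging.camera_info('top')
for n,uv,z in [('post',(291.4,152.0),.142),('tip',(269,126),.102),('cap',(305,195),.16),('jartop',(219.5,188.5),.157)]: print('top',n,plane(ct,[uv],z)[0].round(4))
# cap by two views
def tri(a,b):
    (o1,d1),(o2,d2)=a,b; d1=d1[0];d2=d2[0]
    t=np.linalg.lstsq(np.c_[d1,-d2],o2-o1,rcond=None)[0]; return (o1+d1*t[0]+o2+d2*t[1])/2
print('cap3d',tri(ray(c,[(385,234)]),ray(ct,[(305,195)])))
print('post3d',tri(ray(c,[(397,113)]),ray(ct,[(291.4,152.0)])))
# masks: cream bat in wrist
hsv=cv2.cvtColor(im,cv2.COLOR_BGR2HSV)
for nm,img,cc,box in [('wrist',im,c,(140,40,310,215)),('top',cv2.imread('pics/top0.png'),ct,(190,150,270,235))]:
    h=cv2.cvtColor(img,cv2.COLOR_BGR2HSV); x0,y0,x1,y1=box
    m=np.zeros(h.shape[:2],np.uint8); m[y0:y1,x0:x1]=((h[...,1]<90)&(h[...,2]>120))[y0:y1,x0:x1]
    k=max(cv2.findContours(m,cv2.RETR_EXTERNAL,cv2.CHAIN_APPROX_NONE)[0],key=cv2.contourArea)
    hull=cv2.convexHull(k).reshape(-1,2)
    for z in (.072,):
        w=plane(cc,hull,z)[:,:2]; e=cv2.minEnclosingCircle(w.astype(np.float32)); 
        A=np.c_[2*w,np.ones(len(w))]; s=np.linalg.lstsq(A,(w**2).sum(1),rcond=None)[0]
        print(nm,'bat',s[:2],np.sqrt(s[2]+s[0]**2+s[1]**2),len(w),e)
```

```text
post [ 0.6143 -0.0849  0.142 ]
postbase? [ 0.614  -0.0866  0.125 ]
tip [ 0.6876 -0.0328  0.102 ]
cap [ 0.5155 -0.1162  0.16  ]
jartop [0.529  0.0682 0.157 ]
top post [ 0.614  -0.0884  0.142 ]
top tip [ 0.6871 -0.0338  0.102 ]
top cap [ 0.5149 -0.1185  0.16  ]
top jartop [0.5305 0.066  0.157 ]
cap3d [ 0.51500577 -0.11787122  0.15628331]
post3d [ 0.61572158 -0.08725787  0.13234607]
wrist bat [0.52965295 0.06910289] 0.07373429477329167 52 ((0.5293909907341003, 0.06910654157400131), 0.07435865700244904)
top bat [0.52940729 0.06784141] 0.07431029830851817 37 ((0.5295524001121521, 0.0676073208451271), 0.07483408600091934)
```

Emit:
{"name": "send_rows", "arguments": {"increments": "2.2 2.06 2 0 1;2.2 2.06 2 0 1;2.24 2.05 2 0 1;0 0 3 0.09 1;0 0 3 0 1;0 0 3 0 1;0 0 2 0 1;0 0 1.15 0 1;0 0 0 0 1;0 0 0 0 1"}}

```text
time: 4.35
tool_pos: [0.6154, -0.087, 0.1219]
ee_rot: [[0.955, 0.297, 0.001], [0.297, -0.955, -0.0], [0.001, 0.0, -1.0]]
contact_force: [0.2, -0.6, 0.3]
gripper_width: 0.087
finger_force: 0.0
```

Run:
```python
from h import *
s=manip.get_obs(); print(s['tool_pos'],s['contact_force'])
im,c=grab('wrist','w2.png')
```

```text
[ 0.61538    -0.08698322  0.12192878] [ 0.24647397 -0.60005126  0.29289104]
```

View pics/w2.png

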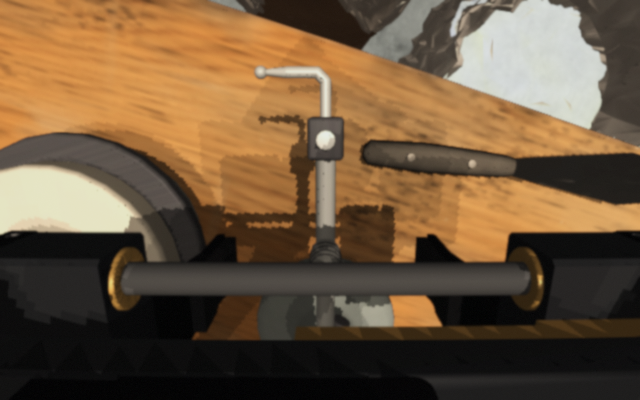

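The post is centred between the fingers at (325,255), and the ball is visible at (261,72). Closing.

Emit:
{"name": "send_rows", "arguments": {"increments": "0 0 0 0 0;0 0 0 0 0;0 0 0 0 0;0 0 0 0 0;0 0 0 0 0;0 0 0 0 0;0 0 0 0 0;0 0 0 0 0", "grip_force": 12}}

```text
time: 5.2
tool_pos: [0.6149, -0.0869, 0.121]
ee_rot: [[0.955, 0.296, -0.0], [0.296, -0.955, -0.0], [-0.0, 0.0, -1.0]]
contact_force: [-0.4, 1.5, -0.6]
gripper_width: 0.0308
finger_force: 0.0
```

Run:
```python
from h import *
s=manip.get_obs(); print(s['tool_pos'],s['contact_force'],s['moment'])
c=imaging.camera_info('wrist'); im=imaging.grab_frame('wrist')
cv2.imwrite('pics/w3.png',im[:,:,::-1])
g=cv2.cvtColor(im,cv2.COLOR_RGB2HSV); m=((g[...,1]<60)&(g[...,2]>110)).astype(np.uint8); m[:40]=0;m[100:]=0;m[:,:225]=0;m[:,350:]=0
n,l,stt,ce=cv2.connectedComponentsWithStats(m); i=1+stt[1:,4].argmax(); ys,xs=np.where(l==i); print(stt[i]); x0=xs.min(); 
sel=xs<x0+10; print(x0,ys[sel].mean()); print('tip',plane(c,[(x0+6,ys[sel].mean())],.102))
```

```text
[ 0.61486483 -0.08686617  0.12103965] [-0.37568032  1.45983677 -0.56311743] [-0.01615006  0.15906073  0.01533472]
[256  65  75  35 861]
256 70.40217391304348
tip [[ 0.68787729 -0.0323473   0.102     ]]
```

Emit:
{"name": "send_rows", "arguments": {"increments": "0 0 0 0 0;0 0 0 0 0;0 0 0 0 0;0 0 0 0 0;0 0 0 0 0;0 0 0 0 0;0 0 0 0 0"}}

```text
time: 5.95
tool_pos: [0.6149, -0.0869, 0.1211]
ee_rot: [[0.955, 0.296, -0.0], [0.296, -0.955, -0.0], [-0.0, 0.0, -1.0]]
contact_force: [0.3, -0.9, -0.1]
gripper_width: 0.0143
finger_force: 12.0
```

Emit:
{"name": "send_rows", "arguments": {"increments": "-0.013 -0.525 0 -0.05 0;-0.013 -0.525 0 -0.05 0;-0.013 -0.525 0 -0.05 0;-0.013 -0.525 0 -0.05 0;-0.013 -0.525 0 -0.05 0;-0.013 -0.525 0 -0.05 0;-0.013 -0.525 0 -0.05 0;-0.013 -0.525 0 -0.05 0;0 0 0 0 0"}}

```text
time: 6.85
tool_pos: [0.5943, -0.0498, 0.121]
ee_rot: [[0.763, 0.646, -0.001], [0.646, -0.763, 0.0], [-0.0, -0.001, -1.0]]
contact_force: [-2.1, 1.1, 0.9]
gripper_width: 0.0146
finger_force: 12.0
```

Emit:
{"name": "send_rows", "arguments": {"increments": "-0.013 -0.525 0 -0.05 0;-0.013 -0.525 0 -0.05 0;-0.013 -0.525 0 -0.05 0;-0.013 -0.525 0 -0.05 0;0 0 0 0 0;0 0 0 0 0"}}

```text
time: 7.45
tool_pos: [0.5796, -0.0358, 0.121]
ee_rot: [[0.623, 0.782, -0.001], [0.782, -0.623, 0.0], [-0.0, -0.001, -1.0]]
contact_force: [-2.2, -1.0, 1.0]
gripper_width: 0.0142
finger_force: 12.0
```

Run:
```python
from h import *
s=manip.get_obs(); print(s['tool_pos'],s['contact_force'],s['moment'])
im,c=grab('wrist','w4.png')
print(np.round(c['pose'],4).tolist())
```

```text
[ 0.57957385 -0.03579499  0.12102773] [-2.18803514 -1.04694288  1.01658592] [-0.17923168  0.53084489  0.01703585]
[[0.7824, -0.6029, -0.1561, 0.6212], [-0.6228, -0.7577, -0.1948, 0.0184], [-0.0008, 0.2496, -0.9683, 0.2748], [0.0, 0.0, 0.0, 1.0]]
```

View pics/w4.png

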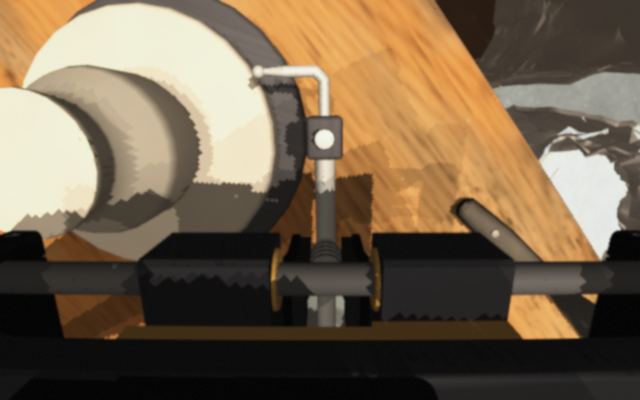

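The ball is at (258,71) and the belly's right edge at about (198,140), so there is still a gap. The arm is at about 51.5°.

Run:
```python
from h import *
c=imaging.camera_info('wrist')
t=plane(c,[(259,71)],.102)[0]; print('tip',t, 'bearing',np.degrees(np.arctan2(t[1]+.1175,t[0]-.515)), np.hypot(t[1]+.1175,t[0]-.515),'dist',np.hypot(*(t[:2]-[.5295,.0677])))
# belly right edge tangent: ray at (198,140) at z .10
o,d=ray(c,[(198,140),(194,110),(196,160)]); 
for k in d:
    n=np.array([-k[1],k[0]])/np.hypot(k[0],k[1]); print('axis perp dist to silhouette ray (vertical plane)',n@(np.array([.5295,.0677])-o[:2]))
```

```text
tip [0.60850642 0.05162271 0.102     ] bearing 61.06219064031829 0.19325097825879747 dist 0.0806256367063219
axis perp dist to silhouette ray (vertical plane) -0.0033874323501837432
axis perp dist to silhouette ray (vertical plane) 0.01988875885616888
axis perp dist to silhouette ray (vertical plane) -0.017356802738970546
```

Emit:
{"name": "send_rows", "arguments": {"increments": "-0.01 -0.42 0 -0.04 0;-0.01 -0.42 0 -0.04 0;-0.01 -0.42 0 -0.04 0;-0.003 -0.21 0 -0.02 0;-0.003 -0.21 0 -0.02 0;0 0 0 0 0;0 0 0 0 0;0 0 0 0 0"}}

```text
time: 8.3
tool_pos: [0.5655, -0.0265, 0.121]
ee_rot: [[0.489, 0.872, -0.001], [0.872, -0.489, -0.0], [-0.0, -0.001, -1.0]]
contact_force: [-2.3, -3.7, 0.6]
gripper_width: 0.0147
finger_force: 12.0
```

```bash
cat > m.py <<'E'
from h import *
s=manip.get_obs(); R=np.array(s['ee_rot']); F=np.array(s['contact_force']); p=np.array(s['tool_pos'])
print('post ang',np.degrees(np.arctan2(p[1]+.1175,p[0]-.515)),'r',np.hypot(p[1]+.1175,p[0]-.515),'Ftool',R.T@F,'M',np.array(s['moment']))
c=imaging.camera_info('wrist'); im=imaging.grab_frame('wrist'); cv2.imwrite('pics/m%d.png'%(s['time']*100),im[:,:,::-1])
g=cv2.cvtColor(im,cv2.COLOR_RGB2GRAY)
E
python3 m.py; ls pics
```

```text
post ang 60.9457661450698 r 0.10407049962351861 Ftool [-4.3534397  -0.14987406 -0.59924   ] M [-0.68298462  0.63645346  0.04611208]
m830.png
scene0.png
top0.png
topc.png
w1.png
w2.png
w3.png
w4.png
```

Emit:
{"name": "send_rows", "arguments": {"increments": "-0.08 -0.105 0 -0.01 0;0 -0.105 0 -0.01 0;0 0 0 0 0;0 0 0 0 0"}}

```text
time: 8.75
tool_pos: [0.5637, -0.0256, 0.1211]
ee_rot: [[0.47, 0.882, 0.0], [0.882, -0.47, 0.0], [0.0, 0.0, -1.0]]
contact_force: [1.0, -0.5, -2.1]
gripper_width: 0.0146
finger_force: 12.0
```

```bash
python3 m.py
python3 - <<'E'
import cv2,glob
im=cv2.imread(sorted(glob.glob('pics/m*.png'),key=lambda s:int(s[6:-4]))[-1]); cv2.imwrite('pics/z1.png',cv2.resize(im[30:230,90:340],None,fx=3,fy=3,interpolation=cv2.INTER_CUBIC))
E
```

```text
post ang 62.05028060240777 r 0.1039789995445023 Ftool [-0.00222858  1.12328395  2.10171267] M [-0.19780079 -0.22505855  0.03620067]
```

View pics/z1.png

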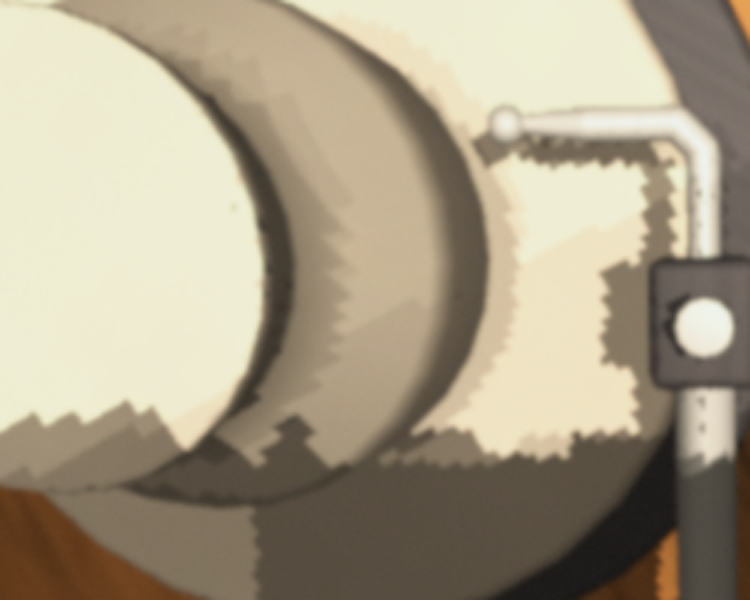

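The ball at crop (505,123) is about 7 mm short of the belly silhouette, which matches the calculation. Creeping in.

Emit:
{"name": "send_rows", "arguments": {"increments": "0 -0.105 0 -0.01 0;0 -0.105 0 -0.01 0;0 -0.03 0 -0.003 0;0 -0.03 0 -0.003 0;0 0 0 0 0;0 0 0 0 0"}}

```text
time: 9.4
tool_pos: [0.5613, -0.0244, 0.1211]
ee_rot: [[0.447, 0.894, 0.0], [0.894, -0.447, 0.0], [0.0, -0.0, -1.0]]
contact_force: [2.8, 1.8, -4.0]
gripper_width: 0.0146
finger_force: 12.0
```

```bash
python3 m.py
```

```text
post ang 63.55996131431805 r 0.10392788591842483 Ftool [2.85800728 1.66175817 3.97253168] M [ 0.28437123 -0.57441412  0.04892786]
```

Emit:
{"name": "send_rows", "arguments": {"increments": "0 -0.03 0 -0.003 0;0 0 0 0 0"}}

```text
time: 9.65
tool_pos: [0.5611, -0.0244, 0.1211]
ee_rot: [[0.445, 0.896, 0.0], [0.896, -0.445, 0.0], [0.0, 0.0, -1.0]]
contact_force: [3.3, 2.4, -3.7]
gripper_width: 0.0145
finger_force: 12.0
```

```bash
python3 m.py
```

```text
post ang 63.68034908577842 r 0.10388944133271016 Ftool [3.5697396  1.88757774 3.67006834] M [ 0.48192239 -0.73479768  0.06065455]
```

Emit:
{"name": "send_rows", "arguments": {"increments": "0 -0.03 0 -0.003 0;0 0 0 0 0"}}

```text
time: 9.9
tool_pos: [0.5607, -0.0242, 0.1211]
ee_rot: [[0.442, 0.897, 0.0], [0.897, -0.442, 0.0], [0.0, 0.0, -1.0]]
contact_force: [3.4, 3.3, -2.7]
gripper_width: 0.0149
finger_force: 12.0
```

```bash
python3 m.py
```

```text
post ang 63.8674266553705 r 0.10386944342843689 Ftool [4.43325202 1.5949604  2.7437475 ] M [ 0.62393831 -0.7636745  -0.0011809 ]
```

Emit:
{"name": "send_rows", "arguments": {"increments": "0.05 -0.03 0 -0.003 0;0 0 0 0 0"}}

```text
time: 10.15
tool_pos: [0.5606, -0.0241, 0.1211]
ee_rot: [[0.439, 0.898, -0.0], [0.898, -0.439, -0.0], [-0.0, 0.0, -1.0]]
contact_force: [2.3, 1.5, -4.0]
gripper_width: 0.0143
finger_force: 12.0
```

```bash
python3 m.py
```

```text
post ang 63.99850264787481 r 0.1039326703789103 Ftool [2.35596711 1.40130645 3.9870067 ] M [ 0.30854043 -0.57920935  0.00752896]
```

Emit:
{"name": "send_rows", "arguments": {"increments": "0.02 -0.03 0 -0.003 0;0 0 0 0 0"}}

```text
time: 10.4
tool_pos: [0.5603, -0.024, 0.1211]
ee_rot: [[0.437, 0.899, -0.0], [0.899, -0.437, -0.0], [-0.0, 0.0, -1.0]]
contact_force: [3.0, 0.4, -2.7]
gripper_width: 0.0147
finger_force: 12.0
```

```bash
python3 m.py
```

```text
post ang 64.13002027943215 r 0.10392915613272602 Ftool [1.73605574 2.5478004  2.69760048] M [-0.01605868 -0.5787675   0.02587162]
```

Emit:
{"name": "send_rows", "arguments": {"increments": "0 -0.03 0 -0.003 0;0 0 0 0 0"}}

```text
time: 10.65
tool_pos: [0.5603, -0.0239, 0.1211]
ee_rot: [[0.434, 0.901, 0.0], [0.901, -0.434, -0.001], [-0.0, 0.001, -1.0]]
contact_force: [4.1, -0.6, -4.3]
gripper_width: 0.0145
finger_force: 12.0
```

```bash
python3 m.py
```

```text
post ang 64.17549973687515 r 0.1039410558826675 Ftool [1.22168067 3.96299001 4.29233062] M [-0.29995006 -0.7624406   0.03920377]
```

Emit:
{"name": "send_rows", "arguments": {"increments": "0 -0.02 0 -0.002 0;0 0 0 0 0;0 0 0 0 0"}}

```text
time: 11.0
tool_pos: [0.5602, -0.0239, 0.1211]
ee_rot: [[0.433, 0.902, 0.001], [0.902, -0.433, -0.001], [-0.0, 0.001, -1.0]]
contact_force: [4.5, -2.3, -4.1]
gripper_width: 0.0146
finger_force: 12.0
```

```bash
python3 m.py
python3 - <<'E'
import cv2,glob
im=cv2.imread(sorted(glob.glob('pics/m*.png'),key=lambda s:int(s[6:-4]))[-1]); cv2.imwrite('pics/z2.png',cv2.resize(im[30:230,90:340],None,fx=3,fy=3,interpolation=cv2.INTER_CUBIC))
E
```

```text
post ang 64.2170571092764 r 0.10397172170094725 Ftool [-0.08777546  5.0413527   4.11321454] M [-0.42433417 -0.99459749  0.01420523]
```

View pics/z2.png

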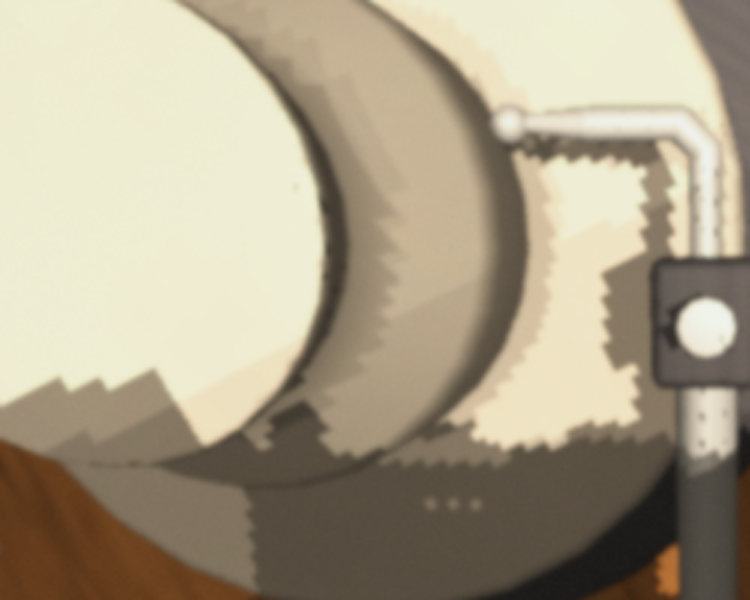

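The ball at (508,123) is on the belly silhouette, and about 5 N tangential confirms contact. I'll ease off slightly, release and rise.

Emit:
{"name": "send_rows", "arguments": {"increments": "0 0.03 0 0 0;0 0 0 0 0.5;0 0 0 0 0.5;0 0 0 0 0.5;0 0 0 0 0.5;0 0 0 0 0.5;0 0 -1 0 0.5;0 0 -3 0 0.5;0 0 -3 0 0.5;0 0 -1 0 0.5"}}

```text
time: 12.05
tool_pos: [0.5617, -0.0238, 0.2048]
ee_rot: [[0.433, 0.902, 0.004], [0.902, -0.433, 0.001], [0.003, 0.004, -1.0]]
contact_force: [1.1, 0.1, -0.8]
gripper_width: 0.0433
finger_force: 0.0
```

Emit:
{"name": "send_rows", "arguments": {"increments": "-3.4 1.8 -2 0 1;-3.4 1.8 0 0 1;-3.6 1.96 0 0 1;0 0 0 -0.14 1;0 0 0 -0.14 1;0 0 0 -0.14 1;0 0 0 -0.14 1;0 0 0 -0.14 1;0 0 0 -0.14 1;0 0 0 -0.14 1;0 0 0 -0.14 1;0 0 0 -0.14 1"}}

```text
time: 13.25
tool_pos: [0.5652, -0.1413, 0.221]
ee_rot: [[-0.73, 0.683, -0.0], [0.683, 0.73, 0.0], [0.0, -0.0, -1.0]]
contact_force: [0.3, -0.4, -0.4]
gripper_width: 0.0873
finger_force: 0.0
```

Emit:
{"name": "send_rows", "arguments": {"increments": "0 0 0 -0.14 1;0 0 0 -0.14 1;0 0 0 0 1;0 0 0 0 1"}}

```text
time: 13.65
tool_pos: [0.5653, -0.1414, 0.2211]
ee_rot: [[-0.886, 0.464, -0.0], [0.464, 0.886, 0.0], [0.0, -0.0, -1.0]]
contact_force: [0.2, 0.7, -0.3]
gripper_width: 0.0868
finger_force: 0.0
```

Run:
```python
from h import *
s=manip.get_obs(); print(s['time'],s['tool_pos'],s['joint_pos'],s['contact_force'])
im,c=grab('wrist','w5.png')
```

```text
13.65 [ 0.56532149 -0.14141355  0.22106195] [-0.25733526  0.21176055  0.49755011  1.66895714 -0.1046767   1.28755064
  1.34874125] [ 0.20173278  0.68859997 -0.27338782]
```

View pics/w5.png

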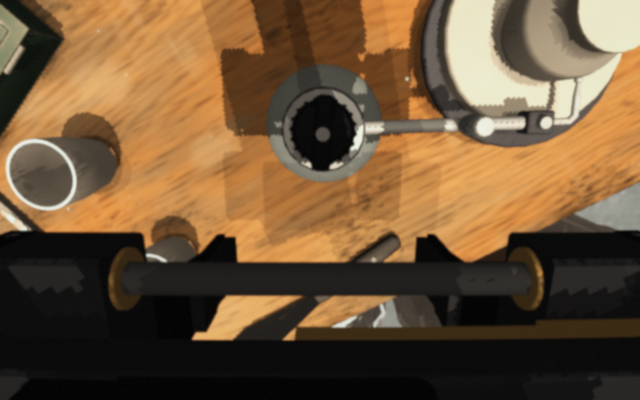

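The knob is centred at (323,132) with its white cap at (323,134). The wing looks roughly vertical in the image, and the arm stays at the master. I'll get the wing direction from the dark pixel values.

Run:
```python
from h import *
c=imaging.camera_info('wrist')
g=cv2.imread('pics/w5.png',0)
print('cols',list(range(286,366,3)))
for y in range(86,180,4): print(y,' '.join('%3d'%v for v in g[y,286:366:3]))
print('cap',plane(c,[(323,134)],.156),'pred pivot px',proj(c,[[.515,-.1175,.159],[.515,-.1175,.133]]))
e=np.array([.886,-.464]); 
print(proj(c,[[.515+.023*e[0]*k,-.1175+.023*e[1]*k,.159] for k in(-1,1)]))
G=cv2.resize(g[80:185,270:380],None,fx=5,fy=5,interpolation=cv2.INTER_CUBIC); cv2.imwrite('pics/k.png',np.clip(G.astype(float)*3.5,0,255).astype(np.uint8))
```

```text
cols [286, 289, 292, 295, 298, 301, 304, 307, 310, 313, 316, 319, 322, 325, 328, 331, 334, 337, 340, 343, 346, 349, 352, 355, 358, 361, 364]
86  64  67  67  65  58  52  53  53  52  51  48  41  51  57  65  69  71  76  78  77  76  77  95 146 146 139 128
90  64  67  68  65  63  52  45  35  42  65  83  82  81  82  82  88  91  57  56  72  78  77 116 148 146 145 140
94  66  67  66  64  51  42  74  81  83  83  84  69  48  57  62  79 128 143 136 101  55  69  78 100  97  96  86
98  66  67  63  40  64  84  83  83  81  56  14   9   6   8   7   9  47 130 140 140 134  77  58  77  77  76  75
102  65  60  46  81  82  82  50  30  20   6   6   9   8   9  11   8   3  40 126 136 138 143 120  56  76  77  76
106  62  39  77  82  79  53  12   9   7  10   8   8  11   7  11   8   7   8  11  22  92 140 143 116  82 145 109
110  45  76  82  71  13   9  11  12  12  12   7   9   8  11   8  10   8  11  12  10  23 119 140 140  96 119  95
114  67  81  82  53   8   7  10  11  10  10   7   8  12   6  10   6   8  11  12  16  11  14  82 140 138  66  73
118 102  84  31   8  10  10  10  12  10  10   7   9  11   9  10  10
[... 1200 characters left out ...]
  98   8   7   9   9   8   7  25 131 112 140 109  92 106 130 129 129 125 121
166 111 120 126 127 128 119 110 156 180  18   8   7   8   7  33 201 213 198 127 107 127 133 136 127 123 112 115
170 126 121 119 123 124 127 130 130 116  86  56  42  37  39  61  99 112 121 130 130 130 128 128 121 115 113 117
174 131 132 126 119 119 121 124 128 129 130 132 130 133 134 132 132 130 130 128 126 125 137 132 133 121 123 121
178 126 123 120 121 121 123 117 121 123 124 124 124 126 126 127 127 124 121 117 107 107 132 144 142 124 123 121
cap [[ 0.51534325 -0.11633216  0.156     ]] pred pivot px [[320.96630165 134.71132417]
 [321.44045648 132.25015419]]
[[320.86800944  94.62284361]
 [321.06296263 172.83718197]]
```

View pics/k.png

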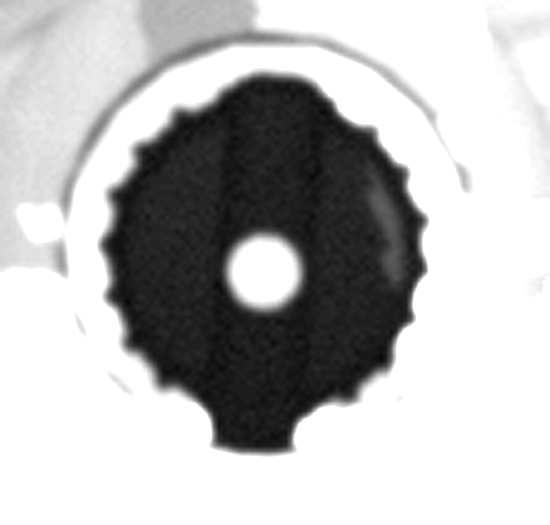

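The wing runs from crop (273,75) to (253,450), so it is tilted about 0.05 rad from the tool's x. The cap is at (323,134). Descending on it.

Emit:
{"name": "send_rows", "arguments": {"increments": "1.8 -0.06 0 0.05 1;1.8 -0.06 1 0 1;1.97 -0.15 1 0 1;0 0 2 0 1;0 0 2 0 1;0 0 1.2 0 0.6;0 0 0.4 0 0.4;0 0 0 0 0.3;0 0 0 0 0.2;0 0 0 0 0;0 0 0 0 0;0 0 0 0 0", "grip_force": 8}}

```text
time: 14.9
tool_pos: [0.5158, -0.1165, 0.1454]
ee_rot: [[-0.864, 0.504, 0.001], [0.504, 0.864, 0.0], [-0.001, 0.0, -1.0]]
contact_force: [0.0, -0.3, -0.0]
gripper_width: 0.0389
finger_force: 0.0
```

Emit:
{"name": "send_rows", "arguments": {"increments": "0 0 0 0 0;0 0 0 0 0;0 0 0 0 0;0 0 0 0 0"}}

```text
time: 15.3
tool_pos: [0.5152, -0.1171, 0.1451]
ee_rot: [[-0.864, 0.504, -0.001], [0.504, 0.864, -0.001], [0.0, -0.001, -1.0]]
contact_force: [-0.9, -2.2, 1.0]
gripper_width: 0.0122
finger_force: 8.0
```

```bash
python3 m.py
```

```text
post ang 62.62766753054317 r 0.0004893611008335044 Ftool [-0.30709487 -2.37139113 -1.02405163] M [-0.43073822  0.24788778 -0.043513  ]
```

Emit:
{"name": "send_rows", "arguments": {"increments": "0 -0.03 0 0 0;0 0 0 0 0;0 0 0 0 0", "grip_force": 45}}

```text
time: 15.65
tool_pos: [0.5153, -0.117, 0.1451]
ee_rot: [[-0.864, 0.504, -0.0], [0.504, 0.864, -0.0], [-0.0, -0.0, -1.0]]
contact_force: [-2.5, -2.0, 1.9]
gripper_width: 0.0121
finger_force: 45.0
```

Emit:
{"name": "send_rows", "arguments": {"increments": "0 0 0 0.07 0;0 0 0 0.07 0;0 0 0 0.07 0;0 0 0 0.07 0;0 0 0 0.07 0;0 0 0 0.07 0"}}

```text
time: 16.25
tool_pos: [0.5154, -0.1169, 0.1451]
ee_rot: [[-0.581, 0.814, 0.0], [0.814, 0.581, -0.0], [-0.0, -0.0, -1.0]]
contact_force: [-1.9, -2.4, 1.2]
gripper_width: 0.0115
finger_force: 45.0
```

```bash
python3 m.py
```

```text
post ang 55.37042373674031 r 0.0007828946419921091 Ftool [-0.87534919 -2.9688714  -1.1761315 ] M [-0.72865925  0.34766552  0.10237121]
```

Emit:
{"name": "send_rows", "arguments": {"increments": "0 0 0 0.08 0;0 0 0 0.08 0;0 0 0 0.08 0;0 0 0 0.08 0;0 0 0 0.08 0;0 0 0 0.08 0;0 0 0 0.08 0;0 0 0 0.08 0"}}

```text
time: 17.1
tool_pos: [0.5158, -0.1167, 0.1451]
ee_rot: [[0.018, 1.0, 0.001], [1.0, -0.018, -0.0], [-0.0, 0.001, -1.0]]
contact_force: [0.3, -2.3, -0.4]
gripper_width: 0.0118
finger_force: 45.0
```

```bash
python3 m.py
```

```text
post ang 44.950445603969534 r 0.0011418325290402983 Ftool [-2.24637551  0.37905375  0.41695781] M [-0.8397216  -0.0216185   0.11083209]
```

Emit:
{"name": "send_rows", "arguments": {"increments": "0 0 0 0.08 0;0 0 0 0.08 0;0 0 0 0.08 0;0 0 0 0.08 0;0 0 0 0.08 0"}}

```text
time: 17.65
tool_pos: [0.516, -0.1168, 0.1452]
ee_rot: [[0.405, 0.914, 0.001], [0.914, -0.405, -0.001], [0.0, 0.001, -1.0]]
contact_force: [2.2, -3.7, -1.7]
gripper_width: 0.0119
finger_force: 45.0
```

```bash
python3 m.py
```

```text
post ang 33.78746075974828 r 0.0012612555118681316 Ftool [-2.5382536   3.52359055  1.65662846] M [-0.82588406 -0.52782522  0.1466501 ]
```

Emit:
{"name": "send_rows", "arguments": {"increments": "0 0 0 0.08 0;0 0 0 0.08 0;0 0 0 0.08 0;0 0 0 0.08 0;0 0 0 0.08 0"}}

```text
time: 18.2
tool_pos: [0.5163, -0.1169, 0.1452]
ee_rot: [[0.728, 0.685, 0.002], [0.685, -0.728, -0.001], [0.001, 0.002, -1.0]]
contact_force: [3.2, -3.6, -3.1]
gripper_width: 0.0115
finger_force: 45.0
```

```bash
python3 m.py
```

```text
post ang 24.97086109300557 r 0.0013981734751911782 Ftool [-0.15500606  4.82184821  3.0693536 ] M [-1.07525964 -0.68760501  0.21024113]
```

Emit:
{"name": "send_rows", "arguments": {"increments": "0 0.04 0 0.08 0;0 0 0 0.08 0;0 0 0 0.08 0;0 0 0 0.08 0;0 0 0 0.08 0"}}

```text
time: 18.75
tool_pos: [0.5165, -0.1172, 0.1452]
ee_rot: [[0.938, 0.347, 0.002], [0.347, -0.938, -0.001], [0.001, 0.001, -1.0]]
contact_force: [3.2, -4.2, -2.1]
gripper_width: 0.0118
finger_force: 45.0
```

```bash
python3 m.py
```

```text
post ang 10.014274023524878 r 0.0015206711064728903 Ftool [1.52579758 5.07628949 2.13868728] M [-1.07178272 -0.75080546  0.06555422]
```

Emit:
{"name": "send_rows", "arguments": {"increments": "0 0 0 0.08 0;0 0 0 0.08 0;0 0 0 0.08 0;0 0 0 0.08 0"}}

```text
time: 19.2
tool_pos: [0.5164, -0.1175, 0.1452]
ee_rot: [[0.999, 0.034, 0.002], [0.034, -0.999, -0.001], [0.002, 0.001, -1.0]]
contact_force: [3.2, -3.3, -3.0]
gripper_width: 0.0115
finger_force: 45.0
```

```bash
python3 m.py
```

```text
post ang 1.258102683620645 r 0.0014070481300197189 Ftool [3.03457776 3.43366665 2.96947049] M [-1.09810566 -0.61327356  0.1465108 ]
```

Emit:
{"name": "send_rows", "arguments": {"increments": "0 0 0 0.08 0;0 0 0 0.08 0;0 0 0 0.08 0;0 0 0 0.08 0"}}

```text
time: 19.65
tool_pos: [0.5165, -0.1177, 0.1452]
ee_rot: [[0.96, -0.281, 0.002], [-0.281, -0.96, -0.002], [0.002, 0.001, -1.0]]
contact_force: [3.7, -4.9, -2.5]
gripper_width: 0.012
finger_force: 45.0
```

```bash
python3 m.py; python3 -c "
from h import *
print(manip.get_obs()['joint_pos'][-1])"
```

```text
post ang -6.5096485654572405 r 0.0014786053753799823 Ftool [4.9629895  3.68513655 2.49404411] M [-1.32160854 -0.68480854  0.22211089]
-1.5830147735418254
```

Emit:
{"name": "send_rows", "arguments": {"increments": "-0.04 0.03 0 0.08 0;0 0 0 0.08 0;0 0 0 0.08 0"}}

```text
time: 20.0
tool_pos: [0.5162, -0.1179, 0.1452]
ee_rot: [[0.865, -0.502, 0.002], [-0.502, -0.865, -0.002], [0.003, 0.0, -1.0]]
contact_force: [5.0, -5.8, -4.2]
gripper_width: 0.0119
finger_force: 45.0
```

```bash
python3 m.py
```

```text
post ang -18.229330022366238 r 0.0013153785703679402 Ftool [7.22159394 2.52722136 4.22381243] M [-1.35286663 -1.04078573  0.00975353]
```

Emit:
{"name": "send_rows", "arguments": {"increments": "0 0 0 0.08 0;0 0 0 0.08 0;0 0 0 0.08 0"}}

```text
time: 20.35
tool_pos: [0.5161, -0.1179, 0.1452]
ee_rot: [[0.721, -0.693, 0.002], [-0.693, -0.721, -0.002], [0.003, -0.0, -1.0]]
contact_force: [5.9, -5.3, -5.0]
gripper_width: 0.0121
finger_force: 45.0
```

```bash
python3 m.py
```

```text
post ang -20.51882435950622 r 0.0012239249614487521 Ftool [ 7.8659879  -0.25586117  5.00377452] M [-1.49830594 -0.96917574  0.15227002]
```

Emit:
{"name": "send_rows", "arguments": {"increments": "0 0 0 0.08 0;0 0 0 0.08 0;0 0 0 0.08 0"}}

```text
time: 20.7
tool_pos: [0.5161, -0.1181, 0.1452]
ee_rot: [[0.536, -0.844, 0.002], [-0.844, -0.536, -0.002], [0.003, -0.001, -1.0]]
contact_force: [3.9, -5.3, -5.0]
gripper_width: 0.0115
finger_force: 45.0
```

```bash
python3 m.py; python3 -c "
from h import *
print(manip.get_obs()['joint_pos'][-1])"
```

```text
post ang -29.040135712664934 r 0.0012292505567504674 Ftool [ 6.55774752 -0.5008903   4.99828419] M [-1.5360245  -0.80730722  0.23743539]
-2.2752626372604845
```

Emit:
{"name": "send_rows", "arguments": {"increments": "0 0 0 -0.05 0;0 0 0 0 0.6;0 0 0 0 0.6;0 0 0 0 0.6;0 0 0 0 0.6;0 0 0 0 0.6;0 0 -1 0 0.6;0 0 -3 0 0.6;0 0 -3 0 0.6;-3 0 0 0 0.6;-3 0 0 0 0.6;0 0 0 0 0.6"}}

```text
time: 21.95
tool_pos: [0.4794, -0.0653, 0.2158]
ee_rot: [[0.58, -0.815, 0.0], [-0.815, -0.58, 0.003], [-0.002, -0.002, -1.0]]
contact_force: [-0.2, 0.5, -0.1]
gripper_width: 0.0521
finger_force: 0.0
```

Run:
```python
from h import *
s=manip.get_obs(); print(s['time'],s['tool_pos'],s['contact_force'])
im,c=grab('wrist','w6.png'); g=cv2.cvtColor(im,cv2.COLOR_RGB2GRAY)
p=proj(c,[[.515,-.1175,.159]])[0]; print('pivot',p)
x,y=p.round().astype(int)
for v in range(y-44,y+46,4): print(v,' '.join('%3d'%q for q in g[v,x-40:x+41:4]))
# top view: ball vs master, and bat fit
im,c=grab('top','top1.png'); h=cv2.cvtColor(im,cv2.COLOR_RGB2HSV)
for nm,I in(('before',cv2.cvtColor(cv2.imread('pics/top0.png'),cv2.COLOR_BGR2RGB)),('after',im)):
    h=cv2.cvtColor(I,cv2.COLOR_RGB2HSV); m=np.zeros(h.shape[:2],np.uint8); m[150:235,190:262]=((h[...,1]<90)&(h[...,2]>120))[150:235,190:262]
    k=max(cv2.findContours(m,cv2.RETR_EXTERNAL,cv2.CHAIN_APPROX_NONE)[0],key=cv2.contourArea)[:,0]
    k=k[(k[:,0]<225)]; H=cv2.convexHull(k)[:,0]; w=plane(c,H,.072)[:,:2]
    s=np.linalg.lstsq(np.c_[2*w,np.ones(len(w))],(w**2).sum(1),rcond=None)[0]; print(nm,s[:2],k.min(0),k.max(0))
```

```text
21.95 [ 0.47943801 -0.06526323  0.21577024] [-0.23516466  0.50174011 -0.12102576]
pivot [327.95992164 117.40686792]
73 164 170 172 175 175 175 167 134 127 136 126 124 132 152 166 166 164 165 164 158 146
77 170 173 173 173 158 135 180 226 199 179 162 226 235 213 132 137 166 167 165 163 154
81 172 171 170 148 169 236 237  79  28  24  24  47 219 236 237 226 118 161 165 164 163
85 170 168 132 203 237 237 158  22  39  35  30  17  45 198 203 237 232 121 160 163 164
89 170 148 207 237 208 180  26  17  39  35  30  17  13  18  22 209 234 234 125 162 161
93 170 143 237 237  76  21  41  17  35  35  30  21  17  40  22  26 134 227 207 129 160
97 134 232 232 149  22  57  45  16  34  34  29  21  14  39  41  24  27 219 226 119 159
101 156 238 197  21  51  62  49  18  30  34  29  23  12  35  39  38  17 118 218 211 142
105 206 238 167  24  61  63  55  20  28  34  27  23  12  27  38  36  33  15 190 219  92
109 231 214  30  50  63  60  42  22  26  38  43  24  12  21  38  37  35  14 178 226  90
113 236 234  42  53  59  44  40  25  51 214 222 153  12  17  36  35  34  17  52 218 132
117 235 233  31  54  51
[... 501 characters left out ...]
 50
141 171 106 183 170  83  17  27  30  15  24  26  24  18  12  17  16  93 132 116  50  48
145 117 105  90 188 191 107  17  17  13  23  25  24  18   6  50  84 128 137  51  49  48
149 116 119 116  94 178 187 161  65  14  23  25  24  17  27  87 181 123  46  47  49  49
153 109 116 115  83  53 119 184 188 118  19  23  20  18  74  63  60  49  48  48  47  77
157  97 101  65  48  49  49  79  95 125  52  23  17  28  43  44  48  50  51  47  45  69
161 117  67  46  47  56 100 114 116 100  51  47  46  47  47  49  49  48  51  46  70 107
before [0.52947666 0.06729938] [196 164] [224 226]Traceback (most recent call last):
  File "<stdin>", line 11, in <module>
ValueError: max() iterable argument is empty
```

Run:
```python
from h import *
c=imaging.camera_info('wrist')
g=cv2.imread('pics/w6.png'); h=cv2.cvtColor(g,cv2.COLOR_BGR2HSV)
a=np.radians(64.2); 
for th in (63.2,64.2,65.2):
    a=np.radians(th); print(th,proj(c,[[.515+.105*np.cos(a),-.1175+.105*np.sin(a),.142]]).round(1))
pp=proj(c,[[.515+.105*np.cos(np.radians(64.2)),-.1175+.105*np.sin(np.radians(64.2)),.142]])[0]
im=cv2.cvtColor(g,cv2.COLOR_BGR2GRAY); x,y=pp.astype(int)
print(cv2.HoughCircles(im[max(0,y-35):y+35,max(0,x-35):x+35],cv2.HOUGH_GRADIENT,1,20,param1=150,param2=10,minRadius=8,maxRadius=18),max(0,x-35),max(0,y-35))
```

```text
63.2 [[186.6 198.2]]
64.2 [[188.2 200.6]]
65.2 [[189.7 202.9]]
[[[34.5 32.5  9.4]
  [25.5 53.5 13.8]
  [63.5 10.5  9. ]]] 153 165
```

Emit:
{"name": "send_rows", "arguments": {"increments": "0.4 -3 0 -0.14 0.6;1.0 -3 0 -0.14 0.6;0.6 -3 0 -0.14 0.6;0 0 0 -0.14 0.6;0 0 0 -0.14 0.6;0 0 0 -0.14 0.6;0 0 0 -0.14 0.6;0 0 0 -0.14 0.6;0 0 0 -0.14 0.6;0 0 0 -0.14 0.6;0 0 0 -0.14 0.6;0 0 0 -0.14 0.6"}}

```text
time: 23.25
tool_pos: [0.5602, -0.0225, 0.2151]
ee_rot: [[0.746, 0.665, -0.0], [0.665, -0.746, -0.001], [-0.001, 0.001, -1.0]]
contact_force: [0.0, 1.1, -0.6]
gripper_width: 0.0523
finger_force: 0.0
```

Emit:
{"name": "send_rows", "arguments": {"increments": "0 0 0 -0.14 0.6;0 0 0 -0.14 0.6;0 0 0 -0.11 0.6;0 0 0 0 0.6;0 0 0 0 0.6"}}

```text
time: 23.75
tool_pos: [0.5599, -0.0221, 0.2151]
ee_rot: [[0.445, 0.895, -0.0], [0.895, -0.445, -0.001], [-0.001, 0.0, -1.0]]
contact_force: [0.0, 0.1, -0.5]
gripper_width: 0.0521
finger_force: 0.0
```

Run:
```python
from h import *
s=manip.get_obs(); p=s['tool_pos'];R=np.array(s['ee_rot']); print(s['time'],p,R[:,0])
im,c=grab('wrist','w7.png'); g=cv2.cvtColor(im,cv2.COLOR_RGB2GRAY)
a=cv2.imread('pics/m1100.png',0)
sc=(0.2748-.102)/(np.array(c['pose'])[2,3]-.102); print('scale',sc)
bx,by=90+508/3,30+123/3; 
for nm,(cx,cy),w in (('ball',(bx,by),(14,14)),('block',(90+707/3,30+325/3),(22,26))):
    x0,y0=int(cx-w[0]),int(cy-w[1]); t=a[y0:int(cy+w[1]),x0:int(cx+w[0])]; off=np.array([cx-x0,cy-y0])
    best=max(((lambda r:(r[1],s,r[3]))(cv2.minMaxLoc(cv2.matchTemplate(g,cv2.resize(t,None,fx=s,fy=s,interpolation=cv2.INTER_AREA),cv2.TM_CCOEFF_NORMED))) for s in sc*np.array([.92,.96,1,1.04,1.08])))
    uv=np.array(best[2])+off*best[1]; P=plane(c,[uv],.102 if nm=='ball' else .113)[0]
    print(nm,best,uv,P,'bearing',np.degrees(np.arctan2(P[1]+.1175,P[0]-.515)))
# same for m1100, pose from TCP offset
T=np.eye(4); T[:3,:3]=R; T[:3,3]=p; L=np.linalg.inv(T)@np.array(c['pose'])
th=np.arctan2(.902,.433); T2=np.eye(4); T2[:3,:3]=np.array([[np.cos(th),np.sin(th),0],[np.sin(th),-np.cos(th),0],[0,0,-1]]); T2[:3,3]=[.5602,-.0239,.1211]
c2=dict(c); c2['pose']=T2@L
for uv,z in (((bx,by),.102),((90+707/3,30+325/3),.113)):
    P=plane(c2,[uv],z)[0]; print('then',P,np.degrees(np.arctan2(P[1]+.1175,P[0]-.515)))
h=cv2.cvtColor(im,cv2.COLOR_RGB2HSV)
```

```text
23.75 [ 0.55993405 -0.02211348  0.21506447] [ 4.45331100e-01  8.95365759e-01 -6.06792184e-04]
scale 0.6475750774266023
ball (0.960141658782959, np.float64(0.5957690712324741), (274, 80)) [282.53935669  88.340767  ] [0.56898537 0.06794942 0.102     ] bearing 73.76942411498756
block (0.9766968488693237, np.float64(0.6475750774266023), (312, 114)) [326.67836842 131.05281037] [0.58411345 0.02740799 0.113     ] bearing 64.50132440419588
then [0.56919299 0.06795485 0.102     ] 73.710758661739
then [0.58375435 0.02785209 0.113     ] 64.68494570193165
```

```bash
python3 -c "
from station import workorder; print(workorder.hand_in())"
```

```text
the job is handed in; nothing more can be done
None
```

The gauge is set: the feeler ball touches the master's belly, the arm is locked with the clutch clicked over twice (read from the torque rise and drop), and the job is handed in, with no verdict returned.

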